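# Sweep the old jar lids off the chopping board into the scrap pan

## Task

Sweep the three loose jar lids across the chopping board with the fingers and over the board's edge into the open steel pan that stands against one side of it. Only slide them: do not pinch them, press down on them or lift them off the board, and leave the spice jar, the grinder and the closed food box standing where they are.

Things in the scene. Friction and masses are not known exactly. Their poses are not given: they have to be found in the camera images.
- board: thick maple chopping board, fixed, 260 mm along its x, 320 mm along its y, 40 mm high; origin at the centre of its underside on the worktop (top at z = 0.040). The pan stands at its +y or its -y end, the food box at the other. The lids and the spice jar lie in four lanes along the board's y, one in each in any order, lane centres about 58 mm apart.
- pan: empty open rectangular pan of bare steel, fixed, 300 mm along its x, 160 mm along its y, 30 mm high, walls and floor 3 mm thick; origin at the centre of its underside. Its axes are parallel to the board's. Its long side stands about 3 mm from the board's end, its rim 10 mm below the board's top, so that a lid pushed over the edge drops in.
- lid1_mid (a point): one of three identical screw lids of jars: a plain dark steel disc with a brighter top 38 mm across (39 mm over its ridges) and 14 mm high, about 15 g, loose, lying flat on the board; slides easily. This point is the centre of the disc, 7 mm above the board at the start.
- lid2_mid (a point): one of three identical screw lids of jars: a plain dark steel disc with a brighter top 38 mm across (39 mm over its ridges) and 14 mm high, about 15 g, loose, lying flat on the board; slides easily. This point is the centre of the disc, 7 mm above the board at the start.
- lid3_mid (a point): one of three identical screw lids of jars: a plain dark steel disc with a brighter top 38 mm across (39 mm over its ridges) and 14 mm high, about 15 g, loose, lying flat on the board; slides easily. This point is the centre of the disc, 7 mm above the board at the start.
- lid1: the lid of point lid1_mid; origin at the centre of its underside, z up through its top
- lid2: the lid of point lid2_mid; origin at the centre of its underside, z up through its top
- lid3: the lid of point lid3_mid; origin at the centre of its underside, z up through its top
- jar: small closed spice jar of amber glass with a black cap, loose, 34 mm across, 60 mm high, standing upright on the board among the lids; origin at the centre of its underside. To be left alone.
- grinder: turned wooden pepper grinder, loose, 54 mm across, 112 mm high, standing on the worktop beyond the board's far side; origin at the centre of its underside. To be left alone.
- box: closed flat food box, white with a grey lid, loose, 0.7 kg, 280 mm along its x, 156 mm along its y, 60 mm high, standing on the worktop about 5 mm from the end of the board away from the pan, its top 20 mm above the board's; origin at the centre of its underside. To be left alone.

How it is judged:
By the outcome, as a careful person would: the job done as asked, in the order asked, and still so for the second after the job is handed in, with the robot touching nothing.
It also fails if it takes over 59 s, if anything falls off the work surface, if the arm or the gripper's body presses on something with over 40 N, if the wrist force passes 120 N, or if a joint passes its speed limit or range.

## Robot

A 6-joint arm with a two-finger parallel gripper is mounted at the origin on the work surface. World frame = base frame: x ahead of the robot, y to its left, z up, the work surface at z = 0. Lengths are in m, angles in rad, forces in N, time in s.
With the tool pointing down it reaches from about 0.375 to 0.975 m from the base axis. Payload 3.8 kg.
Tool frame: the origin (TCP) lies at the very end of the fingers, on their centre line; the grasp point (between the pads) lies 19 mm behind it; z points along the fingers, y is the line along which they close (so a half turn about z gives the same grasp; the last joint's range is limited). The gripper opens to 85 mm and grips with 20 to 120 N. Pads are 22 mm wide; open, the fingers measure 114 mm over their backs; the gripper's body (76 mm by 85 mm) begins 54 mm behind the grasp point. The pads swing forward as they close: fully open they stand 13 mm farther back than shut.
Start: joints at [1.227, 0.264, 1.604, -0, 1.274, -0.037], TCP at [0.204, 0.643, 0.231] pointing down, gripper open.
Joint ranges: [-2.63, 2.63], [-0.94, 2.18], [0.31, 2.57], [-1.31, 4.45], [0, 2.66], [-2.55, 2.55]. Speed limits (rad/s): [2.57, 2.57, 3.14, 3.14, 3.14, 3.14].

## Interface

Orientations are given as a rotation vector (axis times angle).
In Python, from rig import status, optics, close_job gives the robot as it stands.
- The arm moves only by the shell command python3 -m jog 'ROWS' [FORCE]. ROWS is JSON, a list that holds one entry, the list of rows, each a list of 7 numbers: the finger opening in cm, from 0 to 8.54, then the shift along the tool's x, y, z in cm, then the turn, a rotation vector about the tool's x, y, z in degrees. A call has exactly 10 rows; each row is the pose to reach, as a shift and turn from the pose commanded when the call began, along the tool's axes at that moment; what a row does not reach only later rows make up. A row lasts 1/8 s, in which the tool goes at most 62.5 mm and 10.7 degrees, less where a joint would pass 70% of its speed; a pose out of reach is approached as far as the arm can. A call with a gripper value outside its range is refused whole. The fingers move at their own pace and stop on an object; FORCE is the grip in N (left out, the last holds). Time passes only in rows, so rows that repeat a pose let the fingers close, or fill a call up. It gives the time, the measured TCP pose, the force, the opening and the grip force at its end, in the units of the state.
- status.read_state(): the state, without advancing time (a new reading comes with each control period).
- optics.camera(name): name is "scene" or "top" or "wrist"; returns a dict with "pixels" (384x512x3 uint8, red, green, blue), "range_z" (384x512 float32, m along the optical axis (not along the pixel's ray), 0 where there is no reading), "K" (3x3 intrinsics, pixels), "rvec" (rotation vector, rad) and "tvec" (3), from world to camera coordinates, as OpenCV has them. Camera axes: x right, y down, z forward; pixel columns grow to the right and rows downward; lengths in m; the calibration is good to about 2 mm. A picture is of the moment at which its call begins.
- close_job(): hands the job in; it is judged then, once.
The state is a dict: "time_s": time; "qpos": joint angles; "joint_vel": joint speeds; "effort": joint torques, N m; "position": TCP position; "tcp_rot": TCP orientation; "ft_force": force on the tool from outside, world axes, zero at the start; "wrist_torque": the same for the moment, N m; "finger_gap": finger opening in m; "finger_force": force on a finger pad.
Only numpy, scipy, OpenCV 4.12 (cv2) and the standard library are available. Lean on these libraries where they do the work, as an engineer would, in place of code of your own. Each camera call takes 0.05 s, during which the arm holds its last target. There are 200 camera calls.

## Working session

There is one attempt and no reset: what is moved stays moved. The work goes in short steps, Python scripts to look and compute and a shell command to move; the robot and the scene stay as the last step left them, time stands still between calls to the robot, and variables do not carry over. Pictures are saved under pics/ and viewed, at most 10 in all, crops included, and the job is handed in when it is done.

```bash
mkdir -p pics; cat > h.py <<'E'
import numpy as np,cv2
from rig import status,optics
def cam(n):
    c=optics.camera(n); c['R']=cv2.Rodrigues(np.array(c['rvec'],float))[0]; c['t']=np.array(c['tvec'],float).ravel(); return c
def cloud(c):
    h,w=c['range_z'].shape; u,v=np.meshgrid(np.arange(w),np.arange(h))
    r=np.stack([u,v,np.ones_like(u)],-1)@np.linalg.inv(c['K']).T*c['range_z'][...,None]
    return (r-c['t'])@c['R']
def onplane(c,uv,z):
    d=(np.linalg.inv(c['K'])@np.array([uv[0],uv[1],1.]))@c['R']; o=-c['t']@c['R']
    return o+d*(z-o[2])/d[2]
E
python3 - <<'E'
from h import *
ims=[]
for n in ['top','scene']:
    c=cam(n); np.savez('pics/'+n,**c); cv2.imwrite(f'pics/{n}0.png',c['pixels'][...,::-1])
    print(n,-c['t']@c['R'])
s=status.read_state(); print(s['time_s'],s['position'],s['tcp_rot'],s['finger_gap'])
E
```

```text
top [0.52501458 0.01318638 0.74634503]
scene [ 1.1471646  -0.25934204  0.68995859]
0.1 [0.20362614 0.64283368 0.23003274] [-0.47997215 -3.10430302  0.00323818] 0.08519483050112604
```

View pics/top0.png

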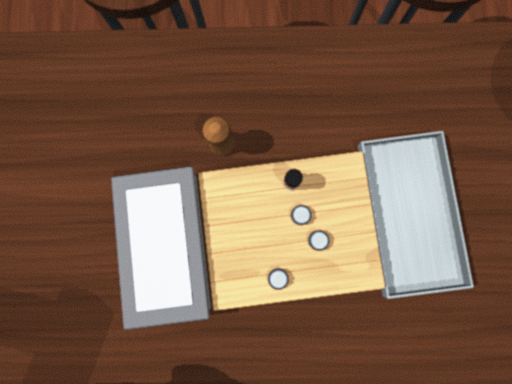

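View pics/scene0.png

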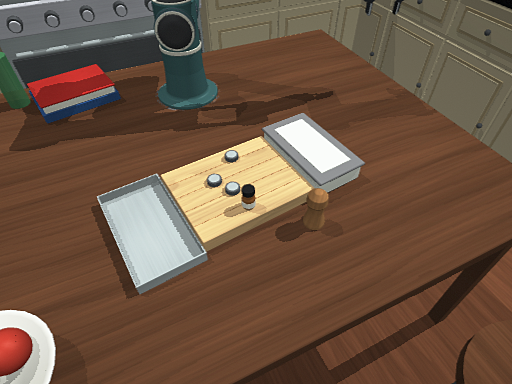

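The top view shows the pan on the right (columns 362–470) and the food box on the left. The lids are at about (302,215), (319,240) and (278,279), with the jar at (293,179). The scene view agrees. Next I measure them.

```bash
python3 - <<'E'
from h import *
c=dict(np.load('pics/top.npz')); P=cloud(c); im=c['pixels']
hsv=cv2.cvtColor(im,cv2.COLOR_RGB2HSV)
wood=((hsv[...,0]>10)&(hsv[...,0]<30)&(hsv[...,2]>150)&(hsv[...,1]>60)).astype(np.uint8)
cs=max(cv2.findContours(wood,0,2)[0],key=cv2.contourArea)
box=cv2.boxPoints(cv2.minAreaRect(cv2.convexHull(cs)))
B=np.array([onplane(c,b,.04) for b in box]); print('board corners',B.round(4)); print('centre',B.mean(0).round(4))
for i in range(4): d=B[(i+1)%4]-B[i]; print(np.linalg.norm(d).round(4),np.degrees(np.arctan2(d[1],d[0])).round(2))
e=B[np.argmax(B[:,0]-0)]
for n,(u,v) in {'A':(302,215),'B':(319,240),'C':(278,279),'jar':(293,179)}.items():
    m=np.zeros(im.shape[:2],np.uint8); cv2.circle(m,(u,v),16,1,-1)
    s=((m>0)&(wood==0)).astype(np.uint8)
    # points by depth height
    h=(m>0)&(P[...,2]>(.048 if n!='jar' else .09))&(P[...,2]<.12)
    q=P[h]; print(n,h.sum(),'mean',q.mean(0).round(4),'mid',((q.min(0)+q.max(0))/2).round(4),'ext',np.ptp(q,axis=0).round(4))
print('grinder',onplane(c,(216,128),.1).round(3))
q=P[(P[...,2]>.05)&(P[...,2]<.07)&(np.arange(512)[None]<212)&(np.arange(384)[:,None]>160)]
r=cv2.minAreaRect(q[:,:2].astype(np.float32)*1000); print('box',r,q[:,2].mean())
q=P[(P[...,2]>.02)&(P[...,2]<.036)&(np.arange(512)[None]>375)&(np.arange(384)[:,None]>120)]
r=cv2.minAreaRect(q[:,:2].astype(np.float32)*1000); print('pan rim',r,len(q))
E
```

```text
board corners [[ 0.6445  0.1419  0.04  ]
 [ 0.6835 -0.1872  0.04  ]
 [ 0.4241 -0.2085  0.04  ]
 [ 0.3864  0.1063  0.04  ]]
centre [ 0.5346 -0.0369  0.04  ]
0.3314 -83.24
0.2603 -175.31
0.317 96.83
0.2606 7.87
A 345 mean [ 0.5608 -0.0567  0.0538] mid [ 0.5616 -0.0569  0.0531] ext [0.0372 0.0373 0.0094]
B 354 mean [ 0.5135 -0.0881  0.0539] mid [ 0.5135 -0.0886  0.053 ] ext [0.0366 0.0371 0.0088]
C 368 mean [ 0.4449 -0.0121  0.0538] mid [ 0.4448 -0.0121  0.0532] ext [0.0376 0.0366 0.0077]
jar 260 mean [ 0.6241 -0.0408  0.0996] mid [ 0.6246 -0.0408  0.0964] ext [0.0306 0.0302 0.0124]
grinder [0.714 0.095 0.1  ]
box ((506.7762451171875, 205.23704528808594), (280.1487731933594, 156.3877716064453), 6.575936317443848) 0.06035327347115852
pan rim ((563.4935913085938, -275.9866943359375), (300.5535888671875, 163.595703125), 6.809894561767578) 1216
```

```bash
cat > plan.py <<'E'
from h import *
a=np.radians(6.7); e=np.array([np.cos(a),np.sin(a),0]); d=np.array([np.sin(a),-np.cos(a),0]); C=np.array([.535,-.0355,0])
L={'A':(.5612,-.0568),'B':(.5135,-.0883),'C':(.4449,-.0121)}
def pose():
    s=status.read_state(); return np.array(s['position']),cv2.Rodrigues(np.array(s['tcp_rot'],float))[0]
E
python3 - <<'E'
from plan import *
p,R=pose(); print(R.round(3))
for sg in (1,-1):
    Rt=np.stack([sg*d,np.cross([0,0,-1],sg*d),[0,0,-1]],1); print(sg,np.degrees(cv2.Rodrigues(R.T@Rt)[0]).ravel().round(1))
for n,l in L.items():
    l=np.array([*l,0]); w=(l-C)@d; u=(l-C)@e; s=l-.045*d; s[2]=.12
    end=l+d*(.160+.015-.011-w)
    print(n,'u,w',u.round(4),w.round(4),'start',s.round(4),'shift cm',(R.T@(s-p)*100).round(1),'sweep to centre-w .164: len',(.164-w+.045).round(4))
E
```

```text
[[-0.953  0.302 -0.001]
 [ 0.302  0.953 -0.002]
 [ 0.    -0.002 -1.   ]]
1 [-1.000e-01 -1.000e-01 -1.143e+02]
-1 [-0.1  0.1 65.7]
A u,w 0.0235 0.0242 start [ 0.5559 -0.0121  0.12  ] shift cm [-53.4 -51.8  11.1] sweep to centre-w .164: len 0.1848
B u,w -0.0275 0.0499 start [ 0.5082 -0.0436  0.12  ] shift cm [-49.8 -56.2  11.1] sweep to centre-w .164: len 0.1591
C u,w -0.0868 -0.0338 start [0.4396 0.0326 0.12  ] shift cm [-40.9 -51.   11.1] sweep to centre-w .164: len 0.2428
```

```bash
python3 -m jog '[[[2,-3,-4,0,0,0,6],[2,-7,-9,0,0,0,12],[2,-11,-14,0,0,0,19],[2,-15,-19,0,0,0,25],[2,-19,-24,0,0,0,32],[2,-23,-29,0,0,0,39],[2,-27,-34,0,0,0,45],[2,-31,-39,0,0,0,52],[2,-35,-44,0,0,0,58.7],[2,-38,-48,0,0,0,65.7]]]'
cat > go.py <<'E'
import sys
from plan import *
p,R=pose(); Rt=np.stack([-d,np.cross([0,0,-1],-d),[0,0,-1]],1)
l=np.array([*L[sys.argv[1]],0]); s=l-.045*d; s[2]=.044
print('p',p.round(4),'turn left',np.degrees(cv2.Rodrigues(R.T@Rt)[0]).ravel().round(2),'to start z.044 cm',(R.T@(s-p)*100).round(2),'w',((p-C)@d).round(4),'u',((p-C)@e).round(4))
s=status.read_state(); print(s['time_s'],s['finger_gap'],np.round(s['ft_force'],1))
E
python3 go.py C
```

```text
time_s: 1.35
position: [0.4213, 0.0692, 0.2312]
tcp_rot: [2.092, 2.344, 0.001]
ft_force: [1.3, -0.5, 0.7]
finger_gap: 0.0201
finger_force: 0.0
p [0.4213 0.0692 0.2312] turn left [ 0.03 -0.01 -0.2 ] to start z.044 cm [-3.84  1.4  18.72] w -0.1172 u -0.1007
1.35 0.020069122736343026 [ 1.3 -0.5  0.7]
```

```bash
python3 -m jog '[[[2,-2,0.7,3,0,0,0],[2,-3.8,1.4,7,0,0,0],[2,-3.8,1.4,11,0,0,0],[2,-3.8,1.4,14,0,0,0],[2,-3.8,1.4,16,0,0,0],[2,-3.8,1.4,17.4,0,0,0],[2,-3.8,1.4,18.1,0,0,0],[2,-3.8,1.4,18.5,0,0,0],[2,-3.8,1.4,18.7,0,0,0],[2,-3.8,1.4,18.7,0,0,0]]]'
python3 go.py C
python3 - <<'E'
from h import *
w=cam('wrist')['pixels'];t=cam('top')['pixels']
cv2.imwrite('pics/c1.png',np.hstack([w,t])[...,::-1][:, :, :]); i=cv2.imread('pics/c1.png'); cv2.imwrite('pics/c1.png',cv2.resize(i,(800,300)))
E
```

```text
time_s: 2.6
position: [0.4399, 0.0351, 0.0447]
tcp_rot: [2.087, 2.347, 0.001]
ft_force: [-0.0, 1.0, 0.3]
finger_gap: 0.02
finger_force: 0.0
p [0.4399 0.0351 0.0447] turn left [0.05 0.01 0.03] to start z.044 cm [-0.24 -0.06  0.07] w -0.0812 u -0.0862
2.6 0.020002353695132122 [-0.   1.   0.3]
```

View pics/c1.png

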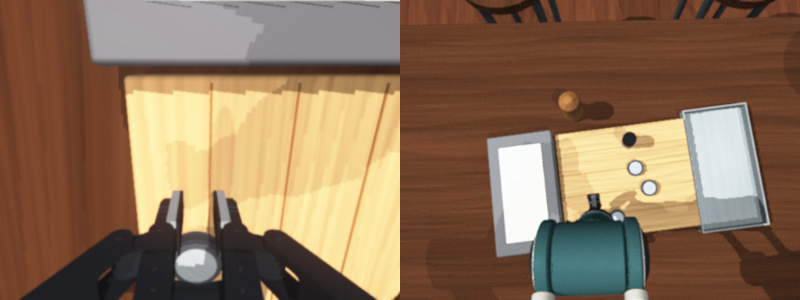

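The wrist view shows the lid at (197,260), centred between the fingers at columns 177 and 222. The top view shows nothing else disturbed. I start the sweep.

```bash
python3 -m jog '[[[2,-0.3,0,0,0,0,0],[2,-0.8,0,0,0,0,0],[2,-1.6,0,0,0,0,0],[2,-2.6,0,0,0,0,0],[2,-3.8,0,0,0,0,0],[2,-5.2,0,0,0,0,0],[2,-6.7,0,0,0,0,0],[2,-8.2,0,0,0,0,0],[2,-9.7,0,0,0,0,0],[2,-11.2,0,0,0,0,0]]]'
python3 go.py C
python3 -m jog '[[[2,-1.5,0,0,0,0,0],[2,-3,0,0,0,0,0],[2,-4.5,0,0,0,0,0],[2,-6,0,0,0,0,0],[2,-7.5,0,0,0,0,0],[2,-9,0,0,0,0,0],[2,-10.5,0,0,0,0,0],[2,-12,0,0,0,0,0],[2,-13,0,0,0,0,0],[2,-13.2,0,0,0,0,0]]]'
python3 go.py B
python3 - <<'E'
from h import *
t=cam('top');s=cam('scene')
cv2.imwrite('pics/c2.png',cv2.resize(np.hstack([s['pixels'],t['pixels']])[...,::-1],(800,300)))
E
```

```text
time_s: 3.95
position: [0.4527, -0.0773, 0.0443]
tcp_rot: [2.088, 2.348, 0.0]
ft_force: [0.3, 0.8, 1.3]
finger_gap: 0.0197
finger_force: 0.0
p [ 0.4527 -0.0773  0.0443] turn left [0.   0.   0.01] to start z.044 cm [ 1.107e+01 -1.000e-02  3.000e-02] w 0.0319 u -0.0866
3.95 0.01965558766518617 [0.3 0.8 1.3]
time_s: 5.2
position: [0.4682, -0.208, 0.0443]
tcp_rot: [2.088, 2.347, 0.0]
ft_force: [0.0, 0.3, 0.3]
finger_gap: 0.0198
finger_force: 0.0
p [ 0.4682 -0.208   0.0443] turn left [ 0.01  0.   -0.02] to start z.044 cm [15.86  5.89  0.03] w 0.1635 u -0.0865
5.2 0.019844123726842078 [0.  0.3 0.3]
```

View pics/c2.png

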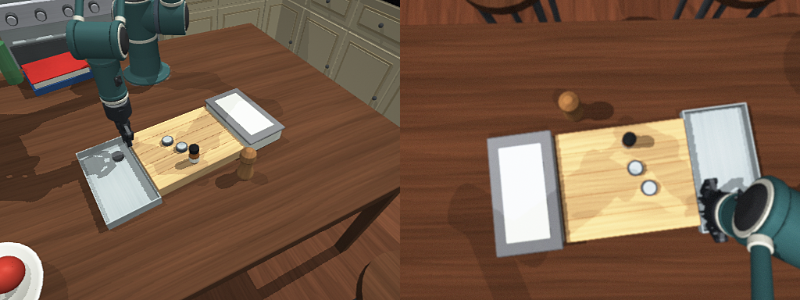

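The scene view shows the first lid in the pan at about (117,156). The other two lids and the jar have not moved. Next is B.

```bash
python3 -m jog '[[[2,0,0,-3,0,0,0],[2,0,0,-7,0,0,0],[2,2,0.7,-8,0,0,0],[2,5,1.8,-8,0,0,0],[2,8,3,-8,0,0,0],[2,11,4.1,-8,0,0,0],[2,14,5.2,-8,0,0,0],[2,15.8,5.9,-8,0,0,0],[2,15.8,5.9,-8,0,0,0],[2,15.8,5.9,-7,0,0,0]]]'
python3 go.py B
python3 -m jog '[[[2,0,0,1,0,0,0],[2,0,0,2.5,0,0,0],[2,0,0,4,0,0,0],[2,0,0,5.5,0,0,0],[2,0,0,6.4,0,0,0],[2,0,0,6.8,0,0,0],[2,0,0,7,0,0,0],[2,0,0,7,0,0,0],[2,-0.2,0,7,0,0,0],[2,-0.6,0,7,0,0,0]]]'
python3 go.py B
python3 - <<'E'
from h import *
t=cam('wrist');s=cam('scene')
cv2.imwrite('pics/c3.png',cv2.resize(np.hstack([s['pixels'],t['pixels']])[...,::-1],(800,300)))
E
```

```text
time_s: 6.55
position: [0.5087, -0.0437, 0.1147]
tcp_rot: [2.085, 2.347, 0.001]
ft_force: [-0.9, -0.3, -0.0]
finger_gap: 0.0198
finger_force: 0.0
p [ 0.5087 -0.0437  0.1147] turn left [0.1  0.05 0.06] to start z.044 cm [ 0.02 -0.06  7.07] w 0.0051 u -0.027
6.55 0.019751592143592418 [-0.9 -0.3 -0. ]
time_s: 7.8
position: [0.5092, -0.0496, 0.0447]
tcp_rot: [2.087, 2.348, 0.001]
ft_force: [0.0, -0.6, -1.1]
finger_gap: 0.0201
finger_force: 0.0
p [ 0.5092 -0.0496  0.0447] turn left [0.04 0.01 0.04] to start z.044 cm [ 0.61 -0.02  0.07] w 0.011 u -0.0273
7.8 0.020089446716315094 [ 0.  -0.6 -1.1]
```

View pics/c3.png

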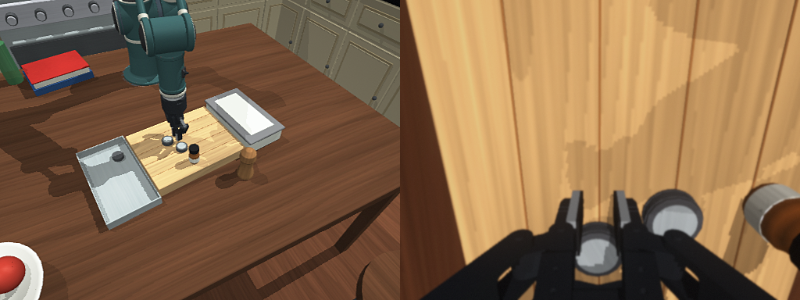

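The lid sits centred between the fingers at wrist-view (597,250). Its neighbour at (672,218) clears the outer finger. I sweep B.

```bash
python3 -m jog '[[[2,-0.3,0,0,0,0,0],[2,-0.8,0,0,0,0,0],[2,-1.6,0,0,0,0,0],[2,-2.6,0,0,0,0,0],[2,-3.8,0,0,0,0,0],[2,-5.2,0,0,0,0,0],[2,-6.7,0,0,0,0,0],[2,-8.2,0,0,0,0,0],[2,-9.7,0,0,0,0,0],[2,-11.2,0,0,0,0,0]]]'
python3 -m jog '[[[2,-1.5,0,0,0,0,0],[2,-3,0,0,0,0,0],[2,-4,0,0,0,0,0],[2,-4.1,0,0,0,0,0],[2,-4.1,0,0,0,0,0],[2,-4.1,0,-2,0,0,0],[2,-4.1,0,-5,0,0,0],[2,-4.1,0,-8,0,0,0],[2,-4.1,0,-8,0,0,0],[2,-4.1,0,-8,0,0,0]]]'
python3 go.py A
python3 - <<'E'
from h import *
t=cam('top');s=cam('scene')
cv2.imwrite('pics/c4.png',cv2.resize(np.hstack([s['pixels'],t['pixels']])[...,::-1],(800,300)))
E
```

```text
time_s: 9.15
position: [0.5221, -0.1618, 0.0443]
tcp_rot: [2.088, 2.348, 0.0]
ft_force: [-0.5, 0.0, 1.0]
finger_gap: 0.02
finger_force: 0.1
time_s: 10.4
position: [0.5262, -0.2008, 0.1236]
tcp_rot: [-2.086, -2.348, 0.0]
ft_force: [-0.2, -0.2, -0.2]
finger_gap: 0.0197
finger_force: 0.0
p [ 0.5262 -0.2008  0.1236] turn left [-0.05 -0.03  0.05] to start z.044 cm [18.38  5.18  7.96] w 0.1631 u -0.028
10.4 0.019696090568934708 [-0.2 -0.2 -0.2]
```

View pics/c4.png

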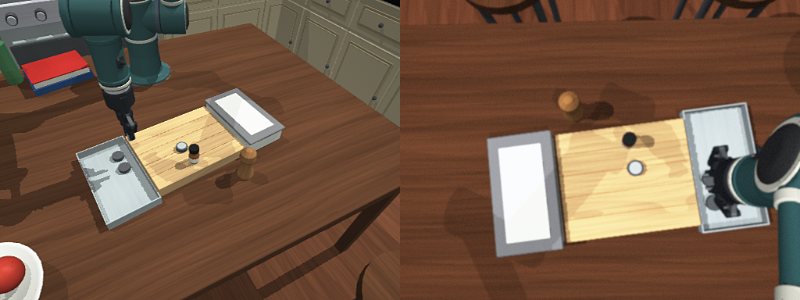

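Two lids are now in the pan, at scene (117,156) and (124,168). The last lid is beside the jar, so I check the gripper's width at jar height from the depth data first.

```bash
python3 - <<'E'
from plan import *
p,R=pose()
for n in('scene','top'):
    q=(cloud(cam(n)).reshape(-1,3)-p)@R
    for a in range(0,80,10):
        m=q[(q[:,2]<-a)&(q[:,2]>-a-10)&(abs(q[:,1])<.09)&(abs(q[:,0])<.06)]
        if len(m): print(n,a,len(m),'y',m[:,1].min().round(3),m[:,1].max().round(3),'x',m[:,0].min().round(3),m[:,0].max().round(3))
E
```

```text
scene 0 8456 y -0.036 0.068 x -0.06 0.06
top 0 7404 y -0.063 0.066 x -0.015 0.06
```

```bash
python3 - <<'E'
from plan import *
p,R=pose()
for n in('scene','top'):
    q=(cloud(cam(n)).reshape(-1,3)-p)@R*1000
    for a in range(0,100,10):
        m=q[(q[:,2]<-a)&(q[:,2]>-a-10)&(abs(q[:,1])<90)&(abs(q[:,0])<60)]
        if len(m): print(n,a,len(m),'y',m[:,1].min().round(),m[:,1].max().round(),'x',m[:,0].min().round(),m[:,0].max().round())
print(R.T@e)
E
```

```text
scene 0 25 y -11.0 24.0 x -10.0 10.0
scene 10 37 y -13.0 25.0 x -10.0 12.0
scene 20 43 y -15.0 27.0 x -10.0 11.0
scene 30 7 y -15.0 26.0 x -10.0 4.0
scene 40 20 y -23.0 42.0 x -13.0 10.0
scene 50 42 y -34.0 47.0 x -13.0 12.0
scene 60 49 y -20.0 54.0 x -16.0 12.0
scene 70 66 y -14.0 59.0 x -16.0 17.0
scene 80 64 y -18.0 65.0 x -16.0 18.0
scene 90 138 y -11.0 66.0 x -19.0 20.0
top 0 19 y -22.0 22.0 x -11.0 9.0
top 10 37 y -22.0 24.0 x 1.0 9.0
top 20 30 y -21.0 23.0 x -1.0 9.0
top 30 27 y -27.0 22.0 x -1.0 9.0
top 40 60 y -39.0 40.0 x 4.0 11.0
top 50 230 y -45.0 47.0 x -10.0 11.0
top 60 94 y -50.0 53.0 x -5.0 15.0
top 70 154 y -57.0 58.0 x -5.0 15.0
top 80 130 y -62.0 62.0 x -14.0 16.0
top 90 406 y -63.0 65.0 x -15.0 17.0
[-4.89814683e-04  9.99997037e-01 -2.38464324e-03]
```

At 56 mm above the tips (jar height) the gripper is ±47 mm wide, and a straight push at a 2 cm opening would graze the jar. I'll narrow the opening to 0.8 cm and hold the tool about 2.5 mm away from the jar.

```bash
python3 -m jog '[[[0.8,2,0.5,0,0,0,0],[0.8,5,1.3,0,0,0,0],[0.8,8,2.1,0,0,0,0],[0.8,11,2.9,0,0,0,0],[0.8,14,3.7,0,0,0,0],[0.8,17,4.5,0,0,0,0],[0.8,18.5,4.8,0,0,0,0],[0.8,18.9,4.9,0,0,0,0],[0.8,18.9,4.9,0,0,0,0],[0.8,18.9,4.9,1,0,0,0]]]'
python3 -m jog '[[[0.8,0,0,1,0,0,0],[0.8,0,0,2.5,0,0,0],[0.8,0,0,4,0,0,0],[0.8,0,0,5.5,0,0,0],[0.8,0,0,6.2,0,0,0],[0.8,0,0,6.5,0,0,0],[0.8,0,0,6.7,0,0,0],[0.8,0,0,6.7,0,0,0],[0.8,0,0,6.7,0,0,0],[0.8,0,0,6.7,0,0,0]]]'
python3 go.py A
python3 - <<'E'
from plan import *
t=cam('wrist');s=cam('scene');p,R=pose()
q=(cloud(s).reshape(-1,3)-p)@R*1000
for a in range(30,80,10):
    m=q[(q[:,2]<-a)&(q[:,2]>-a-10)&(abs(q[:,1])<50)&(abs(q[:,0])<25)]
    if len(m): print(a,len(m),'y',m[:,1].min().round(),m[:,1].max().round())
cv2.imwrite('pics/c5.png',cv2.resize(np.hstack([s['pixels'],t['pixels']])[...,::-1],(800,300)))
E
```

```text
time_s: 11.95
position: [0.5542, -0.0088, 0.1148]
tcp_rot: [2.087, 2.346, 0.002]
ft_force: [-0.1, 0.6, 0.1]
finger_gap: 0.0083
finger_force: 0.0
time_s: 13.2
position: [0.5536, -0.008, 0.0477]
tcp_rot: [2.087, 2.347, 0.001]
ft_force: [-0.1, -0.4, -0.7]
finger_gap: 0.0077
finger_force: 0.0
p [ 0.5536 -0.008   0.0477] turn left [0.04 0.01 0.02] to start z.044 cm [-0.44  0.19  0.37] w -0.0252 u 0.0217
13.2 0.007721942896889931 [-0.1 -0.4 -0.7]
30 23 y -10.0 18.0
40 32 y -37.0 36.0
50 51 y -37.0 41.0
60 62 y -43.0 50.0
70 55 y -48.0 49.0
```

View pics/c5.png

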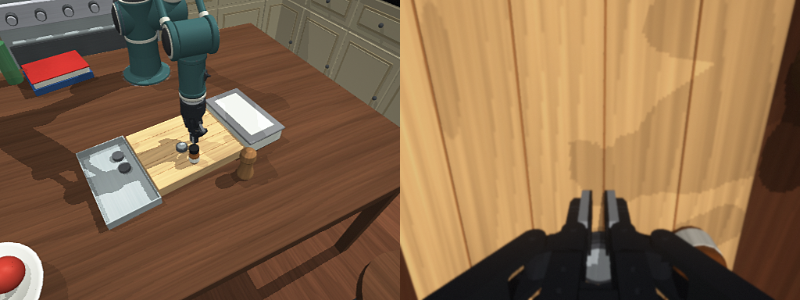

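The lid sits centred between the fingers at about (598,262). The jar is to the right at (700,245), with about 9 mm of clearance. I sweep, drifting slightly away from the jar.

```bash
python3 -m jog '[[[0.8,-0.3,0,0,0,0,0],[0.8,-0.8,0,0,0,0,0],[0.8,-1.6,0,0,0,0,0],[0.8,-2.6,0,0,0,0,0],[0.8,-3.7,-0.1,0,0,0,0],[0.8,-4.9,-0.2,0,0,0,0],[0.8,-6.2,-0.3,0,0,0,0],[0.8,-7.6,-0.4,0,0,0,0],[0.8,-9,-0.4,0,0,0,0],[0.8,-10.4,-0.4,0,0,0,0]]]'
python3 -m jog '[[[0.8,-1.4,0,0,0,0,0],[0.8,-2.9,0,0,0,0,0],[0.8,-4.4,0,0,0,0,0],[0.8,-5.9,0,0,0,0,0],[0.8,-7.4,0,0,0,0,0],[0.8,-8.4,0,0,0,0,0],[0.8,-8.6,0,0,0,0,0],[0.8,-8.6,0,0,0,0,0],[0.8,-8.6,0,-3,0,0,0],[0.8,-8.6,0,-7,0,0,0]]]'
python3 go.py A
python3 -m jog '[[[0.8,0,0,-5,0,0,0],[0.8,0,0,-10,0,0,0],[0.8,3,0,-15,0,0,0],[0.8,8,0,-15,0,0,0],[0.8,12,-5,-15,0,0,0],[0.8,12,-8,-15,0,0,0],[0.8,12,-8,-15,0,0,0],[0.8,12,-8,-15,0,0,0],[0.8,12,-8,-15,0,0,0],[0.8,12,-8,-15,0,0,0]]]'
python3 - <<'E'
from plan import *
s=cam('scene');t=cam('top')
cv2.imwrite('pics/c6.png',cv2.resize(np.hstack([s['pixels'],t['pixels']])[...,::-1],(800,300)))
for n in('scene',):
    c0=dict(np.load(f'pics/{n}.npz'));P0=cloud(c0);P1=cloud(s)
    for nm,(x,y),lo,hi in(('jar',(.6244,-.0408),.06,.11),('grinder',(.70,.09),.02,.12)):
        for P in(P0,P1):
            q=P[(np.hypot(P[...,0]-x,P[...,1]-y)<.045)&(P[...,2]>lo)&(P[...,2]<hi)]; print(nm,len(q),q.mean(0).round(4))
q=P1[(P1[...,2]>.008)&(P1[...,2]<.026)]; q=np.c_[(q-C)@e,(q-C)@d,q[:,2]]; q=q[(q[:,1]>.18)&(q[:,1]<.31)&(abs(q[:,0])<.135)]
for lo,hi in((-.12,-.058),(-.058,-.003),(-.003,.05)):
    m=q[(q[:,0]>lo)&(q[:,0]<hi)]; print(len(m),m.mean(0).round(3) if len(m) else '')
E
```

```text
time_s: 14.55
position: [0.5616, -0.1128, 0.0473]
tcp_rot: [2.088, 2.348, 0.0]
ft_force: [0.2, -0.6, -0.9]
finger_gap: 0.008
finger_force: 0.1
time_s: 15.8
position: [0.5701, -0.1959, 0.1163]
tcp_rot: [-2.084, -2.346, 0.002]
ft_force: [0.5, -0.8, 0.4]
finger_gap: 0.0081
finger_force: 0.0
p [ 0.5701 -0.1959  0.1163] turn left [-0.2  -0.12  0.06] to start z.044 cm [18.4   0.78  7.27] w 0.1634 u 0.0161
15.8 0.008071605348579576 [ 0.5 -0.8  0.4]
time_s: 17.05
position: [0.4787, -0.0875, 0.2671]
tcp_rot: [-2.087, -2.347, 0.0]
ft_force: [0.2, 0.1, 0.3]
finger_gap: 0.0084
finger_force: 0.0
jar 265 [ 0.6316 -0.0408  0.0868]
jar 266 [ 0.6315 -0.0408  0.0866]
grinder 671 [0.723  0.0907 0.0749]
grinder 673 [0.7231 0.0906 0.0752]
160 [-0.081  0.205  0.016]
176 [-0.023  0.206  0.016]
183 [0.021 0.2   0.017]
```

View pics/c6.png

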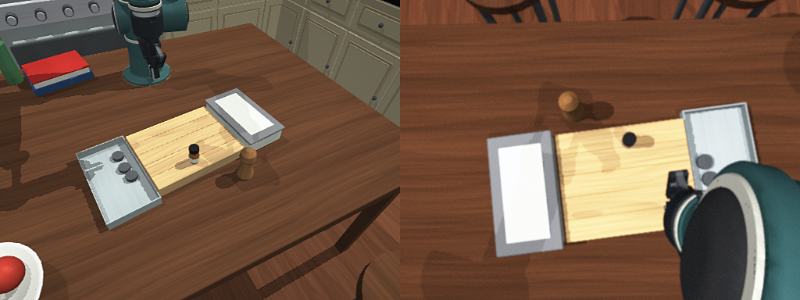

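The scene view shows all three lids in the pan, at about (117,156), (124,168) and (131,175). The depth data agrees, with lid tops about 16 mm above the worktop. The jar, grinder and box have not moved, and the arm is clear, so I hand in.

```bash
python3 -c "from rig import close_job; print(close_job())"
```

```text
the job is handed in; nothing more can be done
None
```

All three lids were swept over the board's edge and now lie in the pan; the jar, grinder and food box are where they were, and the job is handed in after about 17 s of robot time.

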